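# Nudge a tea glass into the well of its saucer

### The arm

A 7-joint arm with a two-finger parallel gripper is mounted at the origin on a cart in front of the work surface, level with it; the furniture and walls round the work are solid. World frame = base frame: x ahead of the robot, y to its left, z up, the work surface at z = 0. Lengths are in m, angles in rad, forces in N, time in s.
With the tool pointing down it reaches from about 0.4 to 0.9 m from the base axis. Payload 5.6 kg.
Tool frame: the origin (TCP) lies on the mounting face of the last link; the fingertips stand manip.finger_overhang ahead of it and the grasp point (between the pads) lies 171 mm ahead of it (manip.finger_overhang is the distance from the TCP to the fingertips, in m); z points along the fingers, y is the line along which they close (so a half turn about z gives the same grasp; the last joint's range is limited). The gripper opens to 92 mm and grips with 3 to 60 N. Pads are 20 mm wide; open, the fingers measure 128 mm over their backs; the gripper's body (75 mm by 189 mm) begins 69 mm behind the grasp point.
Start: joints at [-1.362, 0.468, -0.012, 1.603, 0.006, 1.071, -0.056], TCP at [0.162, 0.629, 0.405] pointing down, gripper open.
Joint ranges: [-2.53, 2.53], [-0.31, 2.02], [-1.57, 1.55], [0.28, 2.44], [-1.29, 4.43], [0.15, 1.84], [-2.92, 2.92]. Speed limits (rad/s): [2.57, 2.57, 3.14, 3.14, 3.14, 3.14, 3.14].

### API

Orientations are given as a unit quaternion [w, x, y, z].
In Python, from station import manip gives the robot as it stands.
- The arm moves only by the tool apply_moves, never from a script. Its argument "increments" is a list of rows, each an object of numbers: "tx", "ty", "tz": the shift along the world's x, y, z in mm; "twist": the turn about the world's z in rad. A call has 1 to 10 rows; each row shifts and turns the commanded pose from where the row before left it; what a row does not reach is not made up. A row lasts 1/12 s, in which the tool goes at most 41.7 mm and 7.16 degrees, less where a joint would pass 70% of its speed; a pose out of reach is approached as far as the arm can. A call with a gripper value outside its range is refused whole. "grip" is the finger opening in mm, from 0 to 91.9, set as the call begins (left out, the last holds). The fingers move at their own pace and stop on an object; "grip_force" is the grip in N (left out, the last holds). Time passes only in rows, so rows that do not move let the fingers close. It gives the time, the measured TCP pose, the force, the opening and the grip force at its end, in the units of the state.
- manip.read_state(): the state, without advancing time (a new reading comes with each control period).
- manip.capture(name): name is "scene" or "top" or "wrist"; returns a dict with "pixels" (420x560x3 uint8, red, green, blue), "fx", "fy", "cx", "cy" (pixels), "k1" (the pictures are not rectified: a ray, as slopes to the right and down, at radius r is drawn at 1 + k1 r^2 times it, then the intrinsics apply), "view" (4x4, takes a point from world to camera coordinates); the wrist camera has in their place "tool_from_camera" (4x4, takes a point from camera to tool coordinates, whose origin is the TCP and whose axes are the flange's). Camera axes: x right, y up, looking along -z (the intrinsics and any distortion apply to the point x, -y, -z); pixel columns grow to the right and rows downward; lengths in m; the calibration is good to about 2 mm. A picture is of the moment at which its call begins: read the wrist's pose just before it. There is no depth.
- manip.finish_job(): hands the job in; it is judged then, once.
The state is a dict: "t": time; "q": joint angles; "dq": joint speeds; "effort": joint torques, N m; "position": TCP position; "ee_rot": TCP orientation; "contact_force": force on the tool from outside, world axes, zero at the start; "wrist_torque": the same for the moment, N m; "gripper_width": finger opening in m; "gripper_force": force on a finger pad.
Only numpy, scipy, OpenCV 4.12 (cv2) and the standard library are available. Lean on these libraries where they do the work, as an engineer would, in place of code of your own. Each camera call takes 0.05 s, during which the arm holds its last target. There are 200 camera calls.

### The job

Tea is being laid for two, and one of the two tulip glasses has been put down off-centre on its saucer, half over the edge of the well in the middle. With light pushes of a fingertip, low on its side, nudge that glass to the centre until its foot drops down flat in the well; do not grip it, lift it, tip it over or push it off, and leave its saucer where it stands. The other glass already sits in its well: leave it, its saucer and the two teaspoons alone, and finish with the hand clear of everything.

Things in the scene. Friction and masses are not known exactly. Their poses are not given: they have to be found in the camera images.
- tea_glass: glass to be centred: clear tulip tea glass, 86 mm tall, 70 g; origin: centre of its foot's underside, z up. Radius: flat foot 17, belly 29 (22 mm up), rim 31 mm (an upright finger meets the rim first). Starts upright on the seat, 22 to 27 mm off the saucer's centre, to its left or to the robot's side; pushed inward it first tilts about 10 degrees, then drops in with 3 mm play. Pushed more than 25 mm above its foot it may tip
- saucer: its saucer: round, white porcelain, 122 mm across, 190 g, loose; origin: centre of its underside, z up. Round well in the middle, 48 mm across, floor at z = 5.5 mm; level seat round it at z = 7.8 mm, out to radius 46 mm; flared rim up to z = 16 mm at radius 60 mm. Yaw has no visible meaning. Slides if pushed with over about 1.2 N
- tea_glass_b: the other glass, same kind, standing in the well of its own saucer; not to be touched
- saucer_b: the other saucer, same shape, about 0.2 m to the left or right of the first; not to be touched
- teaspoon: a steel teaspoon, 130x26x11 mm, lying flat nearer the robot than the saucers, across its view; origin at the centre of its underside; not to be disturbed
- teaspoon_b: a second such teaspoon beside it; not to be disturbed

How it is judged:
At the end, for the whole second after the job is handed in: The glass stands flat (1.7 degrees) on the floor of its saucer's well (1.1 mm), within 5 mm of the centre, at rest; its saucer flat and within 15 mm of its start; the other glass still in its well, its saucer within 15 mm and the teaspoons within 20 mm of their starts (horizontal distance between tea_glass and saucer below 0.005 m and z of tea_glass in the frame of saucer between 0.004 and 0.0066 m and angle between each of tea_glass, saucer, tea_glass_b's own z axis and vertical below 0.03 rad and height (world z) of saucer below 0.003 m and distance of each of saucer, saucer_b from where it was at the start of the episode below 0.015 m and linear speed of each of tea_glass, saucer below 0.01 m/s and angular speed of tea_glass below 0.1 rad/s and horizontal distance between tea_glass_b and saucer_b below 0.005 m and distance of each of teaspoon, teaspoon_b from where it was at the start of the episode below 0.02 m); the robot touches nothing.
It fails at once if the glass is tipped by more than 25 degrees (angle between tea_glass's own z axis and vertical above 0.436 rad).
It fails at once if the glass is lifted or carried (foot more than 25 mm above the worktop) or pushed outward (more than 40 mm off the saucer's centre) (height (world z) of tea_glass above 0.025 m or horizontal distance between tea_glass and saucer above 0.04 m).
It fails at once if the fingers press or grip the glass with more than 8 N (contact force between the fingers and tea_glass above 8 N).
It fails at once if the saucer is shoved more than 15 mm (distance of saucer from where it was at the start of the episode above 0.015 m).
It fails at once if the other glass or its saucer is moved by more than 15 mm, or a teaspoon by more than 20 mm (distance of any of tea_glass_b, saucer_b from where it was at the start of the episode above 0.015 m or distance of any of teaspoon, teaspoon_b from where it was at the start of the episode above 0.02 m).
It also fails if it takes over 48 s, if anything falls off the work surface, if the arm or the gripper's body presses on something with over 40 N, if the wrist force passes 120 N, or if a joint passes its speed limit or range.

## Working session

There is one attempt and no reset: what is moved stays moved. The work goes in short steps, Python scripts to look and compute and a tool call to move; the robot and the scene stay as the last step left them, time stands still between calls to the robot, and variables do not carry over. Pictures are saved under pics/ and viewed, at most 10 in all, crops included, and the job is handed in when it is done.

Besides the shell and the picture viewer there is one more tool, called after "Emit:" by a JSON object that holds its "op" and its "data", one argument or row to a line. apply_moves: Moves the arm, as the interface text tells. Its arguments: {"type":"object","properties":{"increments":{"type":"array","items":{"type":"object","properties":{"tx":{"type":"number"},"ty":{"type":"number"},"tz":{"type":"number"},"twist":{"type":"number"}}}},"grip":{"type":"number"},"grip_force":{"type":"number"}},"required":["increments"]}

```bash
mkdir -p pics; cat > h.py <<'E'
import numpy as np, cv2
from station import manip
def snap(cam,name):
    s=manip.read_state(); c=manip.capture(cam)
    cv2.imwrite(f'pics/{name}.png',c['pixels'][:,:,::-1])
    d={k:np.array(v) for k,v in c.items() if k!='pixels'}
    d['pos']=np.array(s['position']);d['rot']=np.array(s['ee_rot'])
    np.savez(f'pics/{name}.npz',**d); return c
def c2w(d):
    if 'view' in d: return np.linalg.inv(d['view'])
    from scipy.spatial.transform import Rotation as R
    r=d['rot']; T=np.eye(4); T[:3,:3]=R.from_quat(r[[1,2,3,0]]).as_matrix() if r.size==4 else r; T[:3,3]=d['pos']
    return T@d['tool_from_camera']
def p2w(name,u,v,z):
    d=np.load(f'pics/{name}.npz'); k=float(d['k1'])
    K=np.array([[d['fx'],0,d['cx']],[0,d['fy'],d['cy']],[0,0,1.]],float)
    x,y=(u-K[0,2])/K[0,0],(v-K[1,2])/K[1,1]; a=np.array([x,y])
    for _ in range(20): a=np.array([x,y])/(1+k*(a@a))
    T=c2w(d); r=T[:3,:3]@[a[0],-a[1],-1]; o=T[:3,3]
    return o+r*(z-o[2])/r[2]
def w2p(name,P):
    d=np.load(f'pics/{name}.npz'); T=np.linalg.inv(c2w(d)); q=T[:3,:3]@np.array(P)+T[:3,3]
    a=np.array([q[0],-q[1]])/-q[2]; a=a*(1+float(d['k1'])*(a@a))
    return a*[d['fx'],d['fy']]+[d['cx'],d['cy']]
E
python3 - <<'E'
from h import *
for c in('scene','top'): snap(c,c+'0')
print(manip.read_state(),manip.finger_overhang)
a=cv2.imread('pics/scene0.png');b=cv2.imread('pics/top0.png')
cv2.imwrite('pics/both.png',cv2.resize(np.vstack([a,b]),None,fx=.714,fy=.714))
for n in('scene0','top0'): print(c2w(np.load(f'pics/{n}.npz')).round(3))
E
```

```text
{'t': 0.1, 'q': array([-1.36195902,  0.46830702, -0.01160982,  1.60353235,  0.00602229,
        1.07139824, -0.05629863]), 'dq': array([ 0.00131728, -0.00103373, -0.0006542 , -0.0025787 ,  0.00075708,
        0.00089684, -0.00235186]), 'effort': array([ 7.28457453e-04, -5.21644449e+01, -1.26848108e-02, -2.44368571e+01,
       -5.67850820e-02,  1.41022561e-02,  7.43815053e-05]), 'position': array([0.161957  , 0.62926857, 0.4038234 ]), 'ee_rot': array([-3.51649342e-05,  1.25609012e-01,  9.92079497e-01, -8.04652720e-04]), 'contact_force': array([-0.33305744, -0.15264831, -0.82256019]), 'wrist_torque': array([-0.00037047, -0.05666094,  0.03931904]), 'gripper_force': 0.0, 'gripper_width': 0.09173088401781462} 0.1901
[[-0.957 -0.154  0.247  0.717]
 [ 0.29  -0.547  0.785  0.595]
 [ 0.014  0.823  0.568  0.533]
 [ 0.     0.     0.     1.   ]]
[[-0.176  0.958 -0.229  0.31 ]
 [-0.984 -0.172  0.033 -0.059]
 [-0.007  0.231  0.973  0.896]
 [ 0.     0.     0.     1.   ]]
```

View pics/top0.png

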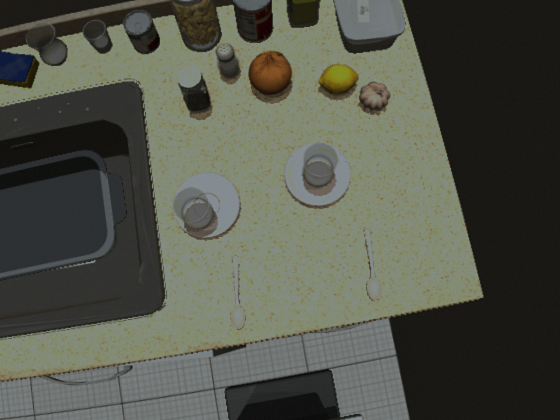

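View pics/scene0.png

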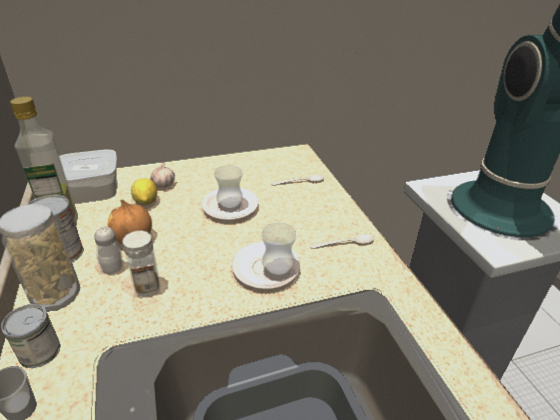

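The top view shows the off-centre glass on the left saucer (about 207,205), with its foot near (198,213). The other saucer is at (318,174), and the spoons are at (238,290) and (372,265). I'll enlarge the area around the target.

```bash
python3 - <<'E'
from h import *
a=cv2.imread('pics/top0.png')[165:245,165:249];b=cv2.imread('pics/scene0.png')[218:298,224:308]
f=lambda i:cv2.convertScaleAbs(cv2.resize(i,(400,381),interpolation=cv2.INTER_CUBIC),alpha=1.3)
cv2.imwrite('pics/c0.png',np.hstack([f(a),f(b)]))
for u,v in((207,205),(318,174),(238,317),(236,258),(374,290),(367,235)): print(p2w('top0',u,v,.012).round(3))
print(p2w('top0',198,213,.008).round(3), p2w('scene0',266,266,.012))
E
```

```text
[0.56  0.046 0.012]
[ 0.582 -0.164  0.012]
[0.352 0.022 0.012]
[0.455 0.009 0.012]
[ 0.356 -0.22   0.012]
[ 0.454 -0.229  0.012]
[0.55  0.065 0.008] [0.56296345 0.05285969 0.012     ]
```

View pics/c0.png

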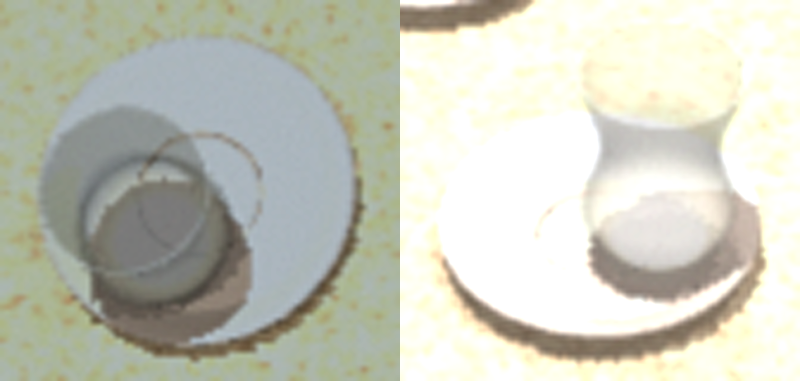

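```bash
python3 - <<'E'
from h import *
w=p2w('top0',207,205.3,.0078)
print('well',w)
print('rim',p2w('top0',190.6,204.5,.0938),'belly',p2w('top0',197.0,213.6,.030))
# radius check
print(p2w('top0',165+40/4.762,204.5,.0938),p2w('top0',165+207/4.762,204.5,.0938))
print('scene rim',p2w('scene0',224+262/4.762,218+77/4.762,.0938))
print('scene saucer c',p2w('scene0',224+202/4.762,218+223/4.762,.016))
print('top saucer c',p2w('top0',165+198/4.762,165+192/4.762,.016))
E
```

```text
well [0.56099935 0.04655924 0.0078    ]
rim [0.54292358 0.06311312 0.0938    ] belly [0.54282039 0.06370244 0.03      ]
[0.54808206 0.09153742 0.0938    ] [0.53760299 0.03376108 0.0938    ]
scene rim [0.54528681 0.06956524 0.0938    ]
scene saucer c [0.56259426 0.05428795 0.016     ]
top saucer c [0.55878253 0.04634804 0.016     ]
```

Both views agree: the glass is about 24.6 mm off centre, toward (−x,+y). I plan to cradle it from outside with two slightly open fingers and push along (+0.73,−0.68). First I'll move to a standoff behind it.

Emit:
{"op": "apply_moves", "data": {
  "increments": [
    {"tx": 16,"ty": -26,"twist": -0.025},
    {"tx": 16,"ty": -26,"twist": -0.025},
    {"tx": 16,"ty": -26,"twist": -0.025},
    {"tx": 16,"ty": -26,"twist": -0.025},
    {"tx": 16,"ty": -26,"twist": -0.025},
    {"tx": 16,"ty": -26,"twist": -0.025},
    {"tx": 16,"ty": -26,"twist": -0.025},
    {"tx": 16,"ty": -26,"twist": -0.025},
    {"tx": 16,"ty": -26,"twist": -0.025},
    {"tx": 16,"ty": -26,"twist": -0.025}
  ],
  "grip": 26
}}

```text
invalid input at $.increments[0]: expected keys tx, ty, tz, twist
```

Emit:
{"op": "apply_moves", "data": {
  "increments": [
    {"tx": 16,"ty": -26,"twist": -0.025},
    {"tx": 16,"ty": -26,"twist": -0.025},
    {"tx": 16,"ty": -26,"twist": -0.025},
    {"tx": 16,"ty": -26,"twist": -0.025},
    {"tx": 16,"ty": -26,"twist": -0.025},
    {"tx": 16,"ty": -25,"twist": -0.025},
    {"tx": 16,"ty": -25,"twist": -0.025},
    {"tx": 16,"ty": -25,"twist": -0.025},
    {"tx": 16,"ty": -25,"twist": -0.025},
    {"tx": 16,"ty": -25,"twist": -0.025}
  ]
}}

```text
invalid input at $.increments[0]: expected keys tx, ty, tz, twist
```

Emit:
{"op": "apply_moves", "data": {
  "increments": [
    {"tx": 5,"ty": 0},
    {},
    {},
    {}
  ]
}}

```text
invalid input at $.increments[0]: expected keys tx, ty, tz, twist
```

```bash
python3 - <<'E'
from h import *
snap('wrist','w1'); print(manip.read_state()['ee_rot'])
for n,P in(('well',(.561,.0466,.0078)),('rim',(.543,.0633,.0938))): print(n,w2p('w1',P))
E
```

```text
[-3.58910921e-05  1.25591756e-01  9.92081780e-01 -6.72198047e-04]
well [ 33.98978596 471.19233954]
rim [  6.4004953  507.35064358]
```

View pics/w1.png

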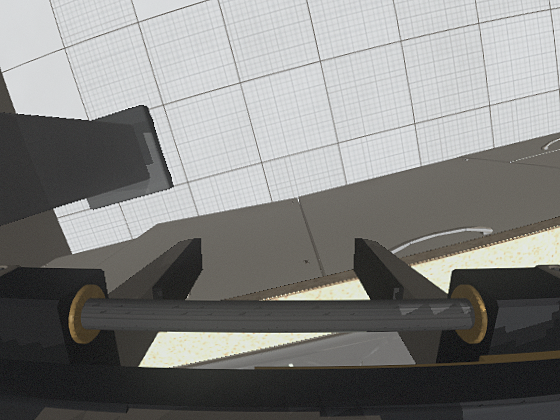

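Each row needs all four keys, so nothing has moved. The wrist view shows mostly floor and the fingers, so I'll rely on the fixed cameras.

Emit:
{"op": "apply_moves", "data": {
  "increments": [
    {"tx": 16,"ty": -26,"tz": 0,"twist": -0.025},
    {"tx": 16,"ty": -26,"tz": 0,"twist": -0.025},
    {"tx": 16,"ty": -26,"tz": 0,"twist": -0.025},
    {"tx": 16,"ty": -26,"tz": 0,"twist": -0.025},
    {"tx": 16,"ty": -26,"tz": 0,"twist": -0.025},
    {"tx": 16,"ty": -26,"tz": 0,"twist": -0.025},
    {"tx": 16,"ty": -26,"tz": 0,"twist": -0.025},
    {"tx": 16,"ty": -26,"tz": 0,"twist": -0.025},
    {"tx": 16,"ty": -26,"tz": 0,"twist": -0.025},
    {"tx": 16,"ty": -26,"tz": 0,"twist": -0.025}
  ],
  "grip": 26
}}

```text
t: 0.98
position: [0.3225, 0.368, 0.4046]
ee_rot: [-0.0, 0.249, 0.969, -0.0]
contact_force: [-0.2, 0.9, 0.8]
gripper_width: 0.0275
gripper_force: 0.0
```

Emit:
{"op": "apply_moves", "data": {
  "increments": [
    {"tx": 16,"ty": -26,"tz": 0,"twist": -0.025},
    {"tx": 16,"ty": -26,"tz": 0,"twist": -0.025},
    {"tx": 16,"ty": -26,"tz": 0,"twist": -0.025},
    {"tx": 16,"ty": -26,"tz": 0,"twist": -0.025},
    {"tx": 16,"ty": -26,"tz": 0,"twist": -0.025},
    {"tx": 16,"ty": -25,"tz": 0,"twist": -0.025},
    {"tx": 16,"ty": -25,"tz": 0,"twist": -0.025},
    {"tx": 16,"ty": -25,"tz": 0,"twist": -0.025},
    {"tx": 16,"ty": -25,"tz": 0,"twist": -0.025},
    {"tx": 16,"ty": -25,"tz": 0,"twist": -0.025}
  ]
}}

```text
t: 1.82
position: [0.4824, 0.1131, 0.4047]
ee_rot: [-0.0, 0.368, 0.93, 0.0]
contact_force: [-0.1, 1.0, -0.6]
gripper_width: 0.0262
gripper_force: 0.0
```

Emit:
{"op": "apply_moves", "data": {
  "increments": [
    {"tx": 5,"ty": 0,"tz": 0,"twist": 0},
    {"tx": 0,"ty": 0,"tz": 0,"twist": 0},
    {"tx": 0,"ty": 0,"tz": 0,"twist": 0}
  ]
}}

```text
t: 2.07
position: [0.4867, 0.1151, 0.4044]
ee_rot: [-0.0, 0.367, 0.93, -0.0]
contact_force: [0.7, 0.2, -0.0]
gripper_width: 0.026
gripper_force: 0.0
```

Emit:
{"op": "apply_moves", "data": {
  "increments": [
    {"tx": 0,"ty": 0,"tz": -24,"twist": 0},
    {"tx": 0,"ty": 0,"tz": -24,"twist": 0},
    {"tx": 0,"ty": 0,"tz": -24,"twist": 0},
    {"tx": 0,"ty": 0,"tz": -24,"twist": 0},
    {"tx": 0,"ty": 0,"tz": -24,"twist": 0},
    {"tx": 0,"ty": 0,"tz": -24,"twist": 0},
    {"tx": 0,"ty": 0,"tz": -24,"twist": 0},
    {"tx": 0,"ty": 0,"tz": -24,"twist": 0},
    {"tx": 0,"ty": 0,"tz": 0,"twist": 0},
    {"tx": 0,"ty": 0,"tz": 0,"twist": 0}
  ]
}}

```text
t: 2.9
position: [0.486, 0.1155, 0.212]
ee_rot: [-0.001, 0.366, 0.931, -0.001]
contact_force: [-0.1, -0.3, -0.3]
gripper_width: 0.0262
gripper_force: 0.0
```

```bash
cat > look.py <<'E'
from h import *; import sys
n=sys.argv[1]
snap('scene','s'+n);snap('top','t'+n)
s=manip.read_state(); print(s['t'],s['position'].round(4),s['contact_force'].round(2))
a=cv2.imread(f'pics/t{n}.png')[160:250,155:245];b=cv2.imread(f'pics/s{n}.png')[210:300,224:314]
f=lambda i,g:cv2.convertScaleAbs(cv2.resize(i,(400,400),interpolation=cv2.INTER_CUBIC),alpha=g)
cv2.imwrite(f'pics/v{n}.png',np.hstack([f(a,1.3),f(b,.9)]))
E
python3 look.py 2
```

```text
3.0 [0.4872 0.1153 0.2138] [ 0.94 -0.6  -0.19]
```

View pics/v2.png

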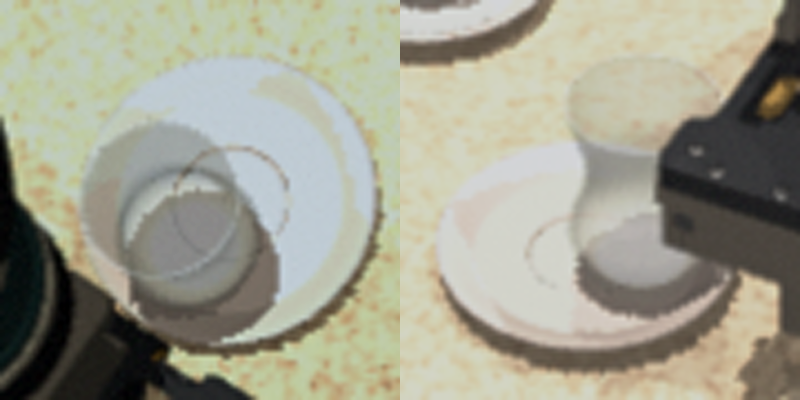

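The views show the standoff pose with the glass undisturbed. The gripper body sits at the front left and is just outside the rim. By my estimate, contact comes at about 37 mm of advance and the centre at about 62 mm. I'll advance 30 mm, then creep.

Emit:
{"op": "apply_moves", "data": {
  "increments": [
    {"tx": 3.7,"ty": -3.1,"tz": 0,"twist": 0},
    {"tx": 3.7,"ty": -3.1,"tz": 0,"twist": 0},
    {"tx": 3.7,"ty": -3.1,"tz": 0,"twist": 0},
    {"tx": 3.7,"ty": -3.1,"tz": 0,"twist": 0},
    {"tx": 3.7,"ty": -3.1,"tz": 0,"twist": 0},
    {"tx": 3.7,"ty": -3.1,"tz": 0,"twist": 0},
    {"tx": 0,"ty": 0,"tz": 0,"twist": 0},
    {"tx": 0,"ty": 0,"tz": 0,"twist": 0},
    {"tx": 0,"ty": 0,"tz": 0,"twist": 0},
    {"tx": 0,"ty": 0,"tz": 0,"twist": 0}
  ]
}}

```text
t: 3.83
position: [0.509, 0.0961, 0.2126]
ee_rot: [-0.0, 0.367, 0.93, -0.0]
contact_force: [-0.8, -0.6, -0.4]
gripper_width: 0.0259
gripper_force: 0.0
```

```bash
python3 look.py 3
```

```text
3.9333 [0.509  0.0961 0.2126] [-0.62  0.37 -0.03]
```

Emit:
{"op": "apply_moves", "data": {
  "increments": [
    {"tx": 0.7,"ty": -0.7,"tz": 0,"twist": 0},
    {"tx": 0.7,"ty": -0.7,"tz": 0,"twist": 0},
    {"tx": 0.7,"ty": -0.7,"tz": 0,"twist": 0},
    {"tx": 0.7,"ty": -0.7,"tz": 0,"twist": 0},
    {"tx": 0.7,"ty": -0.7,"tz": 0,"twist": 0},
    {"tx": 0.7,"ty": -0.7,"tz": 0,"twist": 0},
    {"tx": 0.7,"ty": -0.7,"tz": 0,"twist": 0},
    {"tx": 0.7,"ty": -0.7,"tz": 0,"twist": 0},
    {"tx": 0.7,"ty": -0.7,"tz": 0,"twist": 0},
    {"tx": 0.7,"ty": -0.7,"tz": 0,"twist": 0}
  ]
}}

```text
t: 4.77
position: [0.5162, 0.0888, 0.2127]
ee_rot: [0.0, 0.367, 0.93, 0.0]
contact_force: [-0.7, -0.1, 1.1]
gripper_width: 0.0258
gripper_force: 0.0
```

```bash
python3 look.py 4
```

```text
4.8667 [0.5163 0.0887 0.2127] [0.36 0.84 1.06]
```

View pics/v4.png

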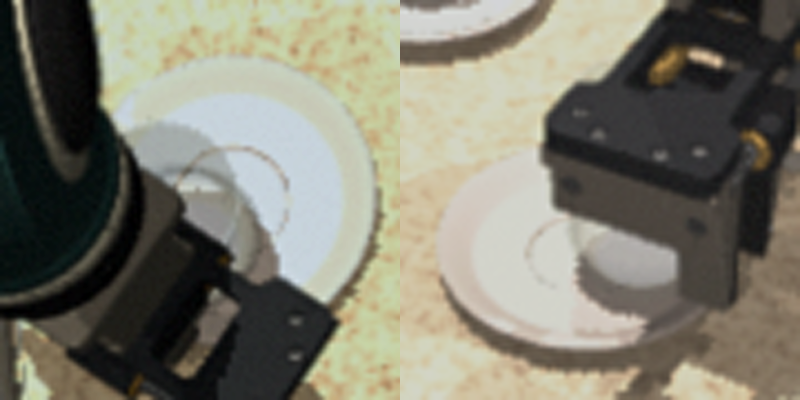

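The fingers are now at the glass, which hasn't moved yet (rim edge still about x=240 in the left crop, belly left edge about x=573 in the right). I'll keep creeping and check for motion by image difference and optical flow.

```bash
cat > flow.py <<'E'
from h import *; import sys
def g(n): return cv2.imread(f'pics/{n}.png',0)
for c,x0,y0,pts in(('t',155,160,[(240,195),(258,230),(225,160),(210,205),(290,195),(370,230)]),('s',224,210,[(575,240),(600,270),(640,288),(575,300),(530,250),(440,240)])):
    p=np.float32([[x0+(a-(400 if c=='s' else 0))/4.444,y0+b/4.444] for a,b in pts])
    q,st,e=cv2.calcOpticalFlowPyrLK(g(c+sys.argv[1]),g(c+sys.argv[2]),p,None,winSize=(9,9),maxLevel=2)
    print(c,(q-p).round(1).tolist(),'diff',np.abs(g(c+sys.argv[1]).astype(int)-g(c+sys.argv[2]))[160:300,155:330].mean().round(1))
E
python3 flow.py 3 4
```

```text
t [[-0.0, 0.10000000149011612], [0.0, 0.10000000149011612], [-0.10000000149011612, 0.0], [-7.300000190734863, -6.800000190734863], [0.0, -0.10000000149011612], [0.0, 0.10000000149011612]] diff 8.7
s [[0.10000000149011612, -0.20000000298023224], [0.0, 0.0], [-0.0, -0.0], [0.0, 0.0], [0.0, -0.10000000149011612], [-0.0, -0.0]] diff 11.8
```

Emit:
{"op": "apply_moves", "data": {
  "increments": [
    {"tx": 0.6,"ty": -0.6,"tz": 0,"twist": 0},
    {"tx": 0.6,"ty": -0.6,"tz": 0,"twist": 0},
    {"tx": 0.6,"ty": -0.6,"tz": 0,"twist": 0},
    {"tx": 0.6,"ty": -0.6,"tz": 0,"twist": 0},
    {"tx": 0.6,"ty": -0.6,"tz": 0,"twist": 0},
    {"tx": 0.6,"ty": -0.6,"tz": 0,"twist": 0}
  ]
}}

```text
t: 5.37
position: [0.5198, 0.0854, 0.2127]
ee_rot: [-0.0, 0.367, 0.93, 0.0]
contact_force: [-0.4, 1.0, 0.6]
gripper_width: 0.0262
gripper_force: 0.4
```

```bash
python3 look.py 5; python3 flow.py 4 5
```

```text
5.4667 [0.5199 0.0851 0.2127] [0.53 0.19 0.8 ]
t [[2.200000047683716, -0.8999999761581421], [1.7999999523162842, -2.5999999046325684], [3.299999952316284, -0.20000000298023224], [2.700000047683716, -1.7000000476837158], [-0.0, -0.10000000149011612], [-0.0, 0.0]] diff 5.5
s [[-1.2999999523162842, -0.20000000298023224], [-1.2000000476837158, -0.30000001192092896], [-1.600000023841858, -0.6000000238418579], [-1.899999976158142, -1.0], [-0.0, 0.0], [-0.0, -0.0]] diff 7.6
```

Glass has slid about 5 mm with the fingers and the saucer is still. I'll continue.

Emit:
{"op": "apply_moves", "data": {
  "increments": [
    {"tx": 0.6,"ty": -0.6,"tz": 0,"twist": 0},
    {"tx": 0.6,"ty": -0.6,"tz": 0,"twist": 0},
    {"tx": 0.6,"ty": -0.6,"tz": 0,"twist": 0},
    {"tx": 0.6,"ty": -0.6,"tz": 0,"twist": 0},
    {"tx": 0.6,"ty": -0.6,"tz": 0,"twist": 0},
    {"tx": 0.6,"ty": -0.6,"tz": 0,"twist": 0},
    {"tx": 0,"ty": 0,"tz": 0,"twist": 0}
  ]
}}

```text
t: 6.05
position: [0.5235, 0.0816, 0.2127]
ee_rot: [0.0, 0.367, 0.93, -0.0]
contact_force: [-0.9, 0.1, 0.5]
gripper_width: 0.026
gripper_force: 0.2
```

```bash
python3 look.py 6; python3 flow.py 5 6;python3 flow.py 4 6
```

```text
6.15 [0.5234 0.0816 0.2127] [-0.61 -0.65 -1.29]
t [[1.100000023841858, -4.900000095367432], [-1.0, -8.199999809265137], [1.7999999523162842, -2.299999952316284], [2.0999999046325684, -2.4000000953674316], [1.899999976158142, -10.199999809265137], [-0.0, 0.0]] diff 5.9
s [[-4.699999809265137, -2.0], [-2.9000000953674316, -1.0], [-3.799999952316284, -1.100000023841858], [-2.5, -0.800000011920929], [11.600000381469727, 17.200000762939453], [0.0, -0.0]] diff 8.4
t [[7.300000190734863, -3.4000000953674316], [5.099999904632568, -8.300000190734863], [7.800000190734863, -0.30000001192092896], [4.0, -4.800000190734863], [1.2999999523162842, -19.299999237060547], [-0.0, 0.10000000149011612]] diff 9.5
s [[-5.800000190734863, -2.200000047683716], [-4.199999809265137, -1.399999976158142], [-5.099999904632568, -1.7000000476837158], [-4.599999904632568, -1.899999976158142], [11.399999618530273, 17.0], [-0.0, -0.10000000149011612]] diff 13.5
```

View pics/v6.png

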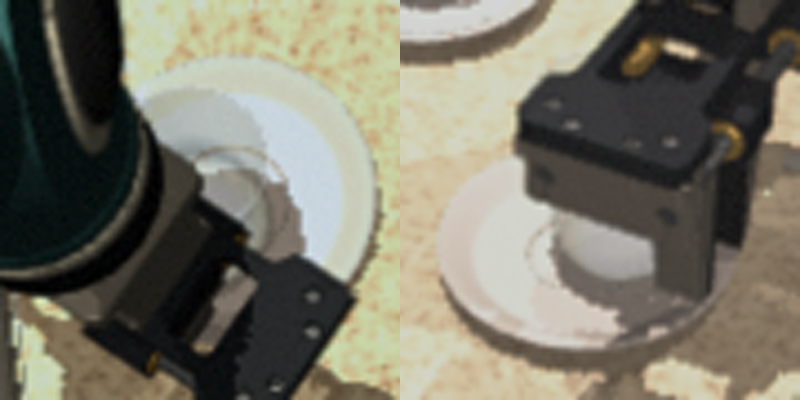

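The glass has started its expected inward tilt and the saucer hasn't moved. I'll keep going slowly.

Emit:
{"op": "apply_moves", "data": {
  "increments": [
    {"tx": 0.6,"ty": -0.6,"tz": 0,"twist": 0},
    {"tx": 0.6,"ty": -0.6,"tz": 0,"twist": 0},
    {"tx": 0.6,"ty": -0.6,"tz": 0,"twist": 0},
    {"tx": 0.6,"ty": -0.6,"tz": 0,"twist": 0},
    {"tx": 0.6,"ty": -0.6,"tz": 0,"twist": 0},
    {"tx": 0.6,"ty": -0.6,"tz": 0,"twist": 0},
    {"tx": 0,"ty": 0,"tz": 0,"twist": 0}
  ]
}}

```text
t: 6.73
position: [0.5271, 0.0779, 0.2127]
ee_rot: [0.0, 0.367, 0.93, -0.0]
contact_force: [-0.4, -0.3, 0.7]
gripper_width: 0.0261
gripper_force: 0.2
```

```bash
python3 look.py 7; python3 flow.py 6 7
```

```text
6.8333 [0.527  0.078  0.2127] [-0.75 -0.15 -0.72]
t [[1.899999976158142, -2.700000047683716], [1.899999976158142, -2.5999999046325684], [1.5, -2.200000047683716], [2.0, -2.5999999046325684], [1.2000000476837158, -3.0999999046325684], [0.0, 0.0]] diff 5.8
s [[-2.700000047683716, -1.2000000476837158], [-2.5, -1.0], [-2.700000047683716, -1.0], [-3.4000000953674316, -1.7000000476837158], [-2.5999999046325684, -4.5], [-0.0, 0.10000000149011612]] diff 8.3
```

Emit:
{"op": "apply_moves", "data": {
  "increments": [
    {"tx": 0.5,"ty": -0.5,"tz": 0,"twist": 0},
    {"tx": 0.5,"ty": -0.5,"tz": 0,"twist": 0},
    {"tx": 0.5,"ty": -0.5,"tz": 0,"twist": 0},
    {"tx": 0.5,"ty": -0.5,"tz": 0,"twist": 0},
    {"tx": 0.5,"ty": -0.5,"tz": 0,"twist": 0},
    {"tx": 0.5,"ty": -0.5,"tz": 0,"twist": 0},
    {"tx": 0,"ty": 0,"tz": 0,"twist": 0}
  ]
}}

```text
t: 7.42
position: [0.5301, 0.0749, 0.2127]
ee_rot: [0.0, 0.367, 0.93, 0.0]
contact_force: [-0.4, 0.7, 0.4]
gripper_width: 0.0261
gripper_force: 0.2
```

```bash
python3 look.py 8; python3 flow.py 7 8
```

```text
7.5167 [0.53   0.075  0.2127] [-0.06 -0.16  0.29]
t [[1.399999976158142, -2.299999952316284], [1.600000023841858, -2.200000047683716], [1.600000023841858, -2.299999952316284], [1.5, -2.0999999046325684], [1.600000023841858, -1.0], [-0.0, 0.0]] diff 4.9
s [[-2.4000000953674316, -1.0], [-2.0999999046325684, -0.800000011920929], [-2.0999999046325684, -0.6000000238418579], [-2.5999999046325684, -0.8999999761581421], [-2.200000047683716, -0.10000000149011612], [-0.0, -0.0]] diff 7.3
```

View pics/v8.png

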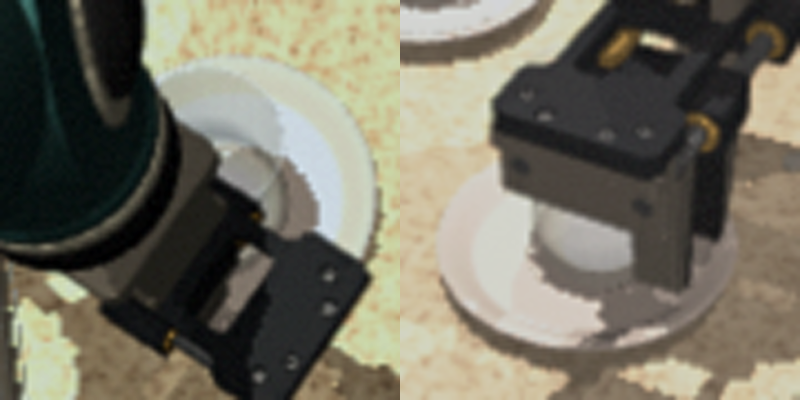

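Still pushing cleanly. The glass is nearly centred, tilted, and the saucer is still. I'll take smaller steps and watch for the drop.

Emit:
{"op": "apply_moves", "data": {
  "increments": [
    {"tx": 0.4,"ty": -0.4,"tz": 0,"twist": 0},
    {"tx": 0.4,"ty": -0.4,"tz": 0,"twist": 0},
    {"tx": 0.4,"ty": -0.4,"tz": 0,"twist": 0},
    {"tx": 0.4,"ty": -0.4,"tz": 0,"twist": 0},
    {"tx": 0,"ty": 0,"tz": 0,"twist": 0},
    {"tx": 0,"ty": 0,"tz": 0,"twist": 0}
  ]
}}

```text
t: 8.02
position: [0.5316, 0.0734, 0.2127]
ee_rot: [0.0, 0.367, 0.93, -0.0]
contact_force: [-0.6, 0.6, -0.2]
gripper_width: 0.0258
gripper_force: 0.1
```

```bash
python3 look.py 9; python3 flow.py 8 9
```

```text
8.1167 [0.5316 0.0735 0.2127] [-0.13  0.33 -0.72]
t [[0.800000011920929, -1.100000023841858], [0.800000011920929, -1.2000000476837158], [1.100000023841858, -1.0], [0.8999999761581421, -1.100000023841858], [0.6000000238418579, -1.100000023841858], [0.10000000149011612, -0.5]] diff 3.0
s [[-0.6000000238418579, -0.10000000149011612], [-1.2000000476837158, -0.4000000059604645], [-1.0, -0.30000001192092896], [-1.2999999523162842, -0.4000000059604645], [-0.8999999761581421, -0.30000001192092896], [0.0, 0.10000000149011612]] diff 4.3
```

Emit:
{"op": "apply_moves", "data": {
  "increments": [
    {"tx": 0.4,"ty": -0.4,"tz": 0,"twist": 0},
    {"tx": 0.4,"ty": -0.4,"tz": 0,"twist": 0},
    {"tx": 0.4,"ty": -0.4,"tz": 0,"twist": 0},
    {"tx": 0,"ty": 0,"tz": 0,"twist": 0},
    {"tx": 0,"ty": 0,"tz": 0,"twist": 0}
  ]
}}

```text
t: 8.53
position: [0.5328, 0.0722, 0.2127]
ee_rot: [0.0, 0.367, 0.93, 0.0]
contact_force: [-0.6, 0.0, -0.1]
gripper_width: 0.026
gripper_force: 0.1
```

```bash
python3 look.py 10; python3 flow.py 9 10
```

```text
8.6333 [0.5328 0.0723 0.2127] [ 0.67 -0.53  0.35]
t [[0.699999988079071, -0.699999988079071], [0.699999988079071, -0.800000011920929], [0.699999988079071, -1.0], [0.6000000238418579, -0.800000011920929], [0.6000000238418579, -0.800000011920929], [0.20000000298023224, -0.8999999761581421]] diff 2.6
s [[-0.6000000238418579, -0.10000000149011612], [-0.4000000059604645, -0.30000001192092896], [-0.6000000238418579, -0.20000000298023224], [-1.100000023841858, -0.30000001192092896], [-0.6000000238418579, 0.0], [0.0, -0.10000000149011612]] diff 3.6
```

Emit:
{"op": "apply_moves", "data": {
  "increments": [
    {"tx": 0.4,"ty": -0.4,"tz": 0,"twist": 0},
    {"tx": 0.4,"ty": -0.4,"tz": 0,"twist": 0},
    {"tx": 0.4,"ty": -0.4,"tz": 0,"twist": 0},
    {"tx": 0,"ty": 0,"tz": 0,"twist": 0},
    {"tx": 0,"ty": 0,"tz": 0,"twist": 0}
  ]
}}

```text
t: 9.05
position: [0.534, 0.071, 0.2127]
ee_rot: [0.0, 0.367, 0.93, 0.0]
contact_force: [-1.4, 1.2, -0.2]
gripper_width: 0.0261
gripper_force: 0.1
```

```bash
python3 look.py 11; python3 flow.py 10 11
```

```text
9.15 [0.534  0.0711 0.2127] [-0.1  -0.65 -0.34]
t [[0.5, -0.800000011920929], [0.6000000238418579, -1.0], [0.699999988079071, -0.800000011920929], [0.699999988079071, -0.8999999761581421], [0.6000000238418579, -1.2000000476837158], [0.20000000298023224, -1.100000023841858]] diff 2.5
s [[-0.6000000238418579, -0.20000000298023224], [-1.2000000476837158, -0.30000001192092896], [-0.699999988079071, -0.20000000298023224], [-0.20000000298023224, -0.10000000149011612], [-1.0, -1.0], [-0.0, 0.10000000149011612]] diff 3.6
```

Emit:
{"op": "apply_moves", "data": {
  "increments": [
    {"tx": 0.4,"ty": -0.4,"tz": 0,"twist": 0},
    {"tx": 0.4,"ty": -0.4,"tz": 0,"twist": 0},
    {"tx": 0.4,"ty": -0.4,"tz": 0,"twist": 0},
    {"tx": 0,"ty": 0,"tz": 0,"twist": 0},
    {"tx": 0,"ty": 0,"tz": 0,"twist": 0}
  ]
}}

```text
t: 9.57
position: [0.5352, 0.0699, 0.2127]
ee_rot: [0.0, 0.367, 0.93, 0.0]
contact_force: [-0.3, 0.5, -0.1]
gripper_width: 0.0261
gripper_force: 0.1
```

```bash
python3 look.py 12; python3 flow.py 11 12
```

```text
9.6667 [0.5352 0.0699 0.2127] [ 0.71  0.3  -0.19]
t [[0.6000000238418579, -0.800000011920929], [0.6000000238418579, -0.800000011920929], [0.699999988079071, -0.800000011920929], [0.5, -0.6000000238418579], [0.6000000238418579, -0.800000011920929], [0.20000000298023224, -1.100000023841858]] diff 2.6
s [[-0.8999999761581421, -0.30000001192092896], [-0.800000011920929, -0.4000000059604645], [-1.600000023841858, -0.6000000238418579], [-0.699999988079071, -0.30000001192092896], [-0.6000000238418579, 0.20000000298023224], [-0.0, 0.0]] diff 3.6
```

View pics/v12.png

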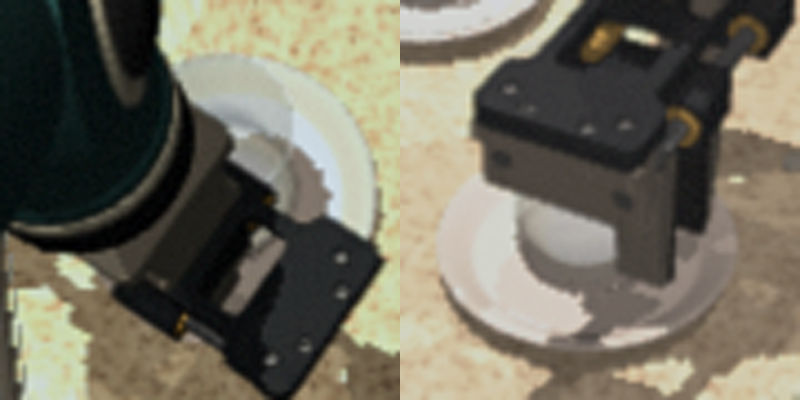

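The belly is now close to the middle of the saucer, with its left edge at 516 and bottom at 265 in the right crop. I'll predict the silhouettes of an upright seated glass and compare.

```bash
cat > ov.py <<'E'
from h import *; import sys
n=sys.argv[1]; t=np.linspace(0,2*np.pi,73)
im=[]
for c,x0,y0,C in(('t',155,160,(.561,.0466)),('s',224,210,(.5625,.0525))):
    i=cv2.imread(f'pics/{c}{n}.png')[y0:y0+90,x0:x0+90]; i=cv2.convertScaleAbs(cv2.resize(i,(400,400),interpolation=cv2.INTER_CUBIC),alpha=1.2 if c=='t' else .9)
    for r,z,col in((.031,.0915,(0,0,255)),(.029,.0275,(255,0,0)),(.060,.016,(0,160,0))):
        P=np.array([(w2p(c+n,(C[0]+r*np.cos(a),C[1]+r*np.sin(a),z))-[x0,y0])*4.444 for a in t])
        cv2.polylines(i,[P.astype(np.int32)],True,col,1)
    im.append(i)
cv2.imwrite(f'pics/o{n}.png',np.hstack(im))
E
python3 ov.py 12
```

```text
(no output)
```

View pics/o12.png

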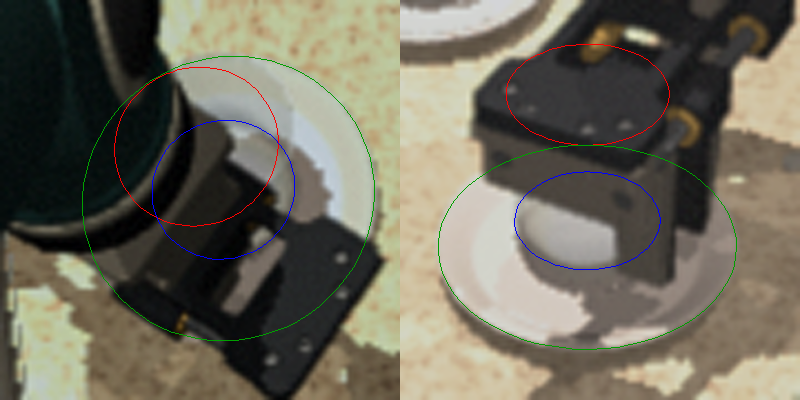

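The saucer outline fits its start position exactly and the belly is nearly centred, but the rim still leans about 6 mm inward, so it hasn't dropped yet. I'll continue with updated tracking points.

```bash
python3 - <<'E'
s=open('flow.py').read()
s=s.replace("[(240,195),(258,230),(225,160),(210,205),(290,195),(370,230)]","[(294,105),(292,130),(298,188),(280,150),(375,190)]").replace("[(575,240),(600,270),(640,288),(575,300),(530,250),(440,240)]","[(518,215),(520,240),(550,258),(585,265),(440,240)]").replace("(q-p).round(1).tolist()","[[round(float(z),1) for z in r] for r in q-p]").replace("maxLevel=2","maxLevel=1")
open('flow.py','w').write(s)
E
python3 flow.py 11 12
```

```text
t [[0.7, -0.2], [0.2, -0.9], [0.6, -0.4], [0.4, -0.6], [0.0, 0.0]] diff 2.6
s [[-0.7, -0.4], [-0.6, 0.3], [-0.9, -0.4], [-0.8, -0.3], [-0.0, 0.0]] diff 3.6
```

Emit:
{"op": "apply_moves", "data": {
  "increments": [
    {"tx": 0.4,"ty": -0.4,"tz": 0,"twist": 0},
    {"tx": 0.3,"ty": -0.3,"tz": 0,"twist": 0},
    {"tx": 0,"ty": 0,"tz": 0,"twist": 0},
    {"tx": 0,"ty": 0,"tz": 0,"twist": 0}
  ]
}}

```text
t: 10.0
position: [0.5359, 0.0692, 0.2127]
ee_rot: [0.0, 0.367, 0.93, -0.0]
contact_force: [-0.3, 0.1, 0.3]
gripper_width: 0.0264
gripper_force: 0.2
```

```bash
python3 look.py 13; python3 flow.py 12 13
```

```text
10.1 [0.5359 0.0692 0.2127] [-0.37  0.56 -0.13]
t [[0.3, -0.2], [0.4, -0.3], [0.2, -0.6], [0.2, -0.3], [-0.0, -0.0]] diff 1.8
s [[-0.4, -0.2], [-0.4, -0.4], [-0.2, -0.1], [-0.4, -0.2], [0.0, -0.1]] diff 2.5
```

Emit:
{"op": "apply_moves", "data": {
  "increments": [
    {"tx": 0.4,"ty": -0.4,"tz": 0,"twist": 0},
    {"tx": 0.4,"ty": -0.4,"tz": 0,"twist": 0},
    {"tx": 0,"ty": 0,"tz": 0,"twist": 0},
    {"tx": 0,"ty": 0,"tz": 0,"twist": 0}
  ]
}}

```text
t: 10.43
position: [0.5367, 0.0684, 0.2127]
ee_rot: [0.0, 0.367, 0.93, -0.0]
contact_force: [-0.3, 0.5, 0.5]
gripper_width: 0.0261
gripper_force: 0.2
```

```bash
python3 look.py 14; python3 flow.py 13 14
```

```text
10.5333 [0.5367 0.0684 0.2127] [-0.04  0.14 -0.56]
t [[0.6, -0.1], [0.2, -0.8], [0.6, -0.4], [0.4, -0.5], [0.0, 0.0]] diff 2.0
s [[-0.5, -0.2], [-0.5, 0.1], [-0.5, -0.2], [-0.5, -0.2], [-0.0, -0.0]] diff 2.8
```

Emit:
{"op": "apply_moves", "data": {
  "increments": [
    {"tx": 0.4,"ty": -0.4,"tz": 0,"twist": 0},
    {"tx": 0.4,"ty": -0.4,"tz": 0,"twist": 0},
    {"tx": 0,"ty": 0,"tz": 0,"twist": 0},
    {"tx": 0,"ty": 0,"tz": 0,"twist": 0}
  ]
}}

```text
t: 10.87
position: [0.5375, 0.0676, 0.2127]
ee_rot: [0.0, 0.367, 0.93, 0.0]
contact_force: [-0.2, -0.5, -1.0]
gripper_width: 0.026
gripper_force: 0.2
```

```bash
python3 look.py 15; python3 flow.py 14 15; python3 flow.py 12 15
```

```text
10.9667 [0.5375 0.0676 0.2127] [-0.37  0.55 -0.72]
t [[0.5, -0.1], [0.6, -0.1], [0.5, -0.8], [0.5, -0.3], [0.0, 0.0]] diff 2.0
s [[-0.4, -0.1], [-0.3, 0.0], [-0.1, -0.1], [-0.6, -0.2], [-0.0, 0.0]] diff 2.7
t [[1.4, -0.2], [1.2, -1.1], [1.1, -1.6], [1.0, -1.2], [0.0, 0.0]] diff 3.9
s [[-1.4, -0.5], [-1.3, -0.5], [-0.9, -0.4], [-1.6, -0.6], [-0.0, -0.0]] diff 6.0
```

By dead reckoning the foot should be within the well now. I'll back off and measure the free glass.

Emit:
{"op": "apply_moves", "data": {
  "increments": [
    {"tx": -1,"ty": 1,"tz": 0,"twist": 0},
    {"tx": -2,"ty": 2,"tz": 0,"twist": 0},
    {"tx": -4,"ty": 4,"tz": 0,"twist": 0},
    {"tx": -6,"ty": 6,"tz": 0,"twist": 0},
    {"tx": -10,"ty": 10,"tz": 0,"twist": 0},
    {"tx": -12,"ty": 12,"tz": 0,"twist": 0},
    {"tx": -15,"ty": 15,"tz": 0,"twist": 0},
    {"tx": -15,"ty": 15,"tz": 0,"twist": 0},
    {"tx": 0,"ty": 0,"tz": 0,"twist": 0},
    {"tx": 0,"ty": 0,"tz": 0,"twist": 0}
  ]
}}

```text
t: 11.8
position: [0.4711, 0.1343, 0.2127]
ee_rot: [-0.0, 0.366, 0.931, 0.0]
contact_force: [-0.2, -1.2, 0.5]
gripper_width: 0.0261
gripper_force: 0.0
```

```bash
python3 look.py 16; cat > fit.py <<'E'
# compare free glass with template of upright glass (start picture) by matching small parts
from h import *; import sys
n=sys.argv[1]
P0=np.array([.5435,.0633])
for c,C in(('top0','t'),('scene0','s')):
    g=lambda f:cv2.Canny(cv2.resize(cv2.imread(f'pics/{f}.png',0),None,fx=4,fy=4,interpolation=cv2.INTER_CUBIC),15,45)
    E=cv2.distanceTransform(255-g(C+n),cv2.DIST_L2,5)
    B=np.array([.561,.0466]) if C=='t' else np.array([.5625,.0525])
    t=np.linspace(0,2*np.pi,120)
    for nm,r,z in(('rim',.031,.0915),('belly',.029,.0275)):
        best=[]
        for dx in np.arange(-.03,.0301,.001):
            for dy in np.arange(-.03,.0301,.001):
                q=np.array([w2p(C+n,(B[0]+dx+r*np.cos(a),B[1]+dy+r*np.sin(a),z)) for a in t[::3]])*4
                i=q.round().astype(int); v=np.minimum(E[i[:,1],i[:,0]],8).mean(); best.append((v,round(dx*1e3),round(dy*1e3)))
        best.sort(); print(C,nm,[(round(float(b[0]),2),)+b[1:] for b in best[:6]])
E
python3 fit.py 16; cp pics/top0.png pics/tz.png; cp pics/top0.npz pics/tz.npz; cp pics/scene0.png pics/sz.png; cp pics/scene0.npz pics/sz.npz; echo start; python3 fit.py z
```

```text
11.9 [0.4725 0.1328 0.2129] [-0.06  0.16  0.35]
Still running in the background as job /tmp/bash_jobs.1000/08efe1e7829d (pid 1371). You'll get a notice when it ends.
```

```bash
kill -- -$(cat /tmp/bash_jobs.1000/08efe1e7829d/pid); cp pics/top0.png pics/tz.png; cp pics/top0.npz pics/tz.npz; cp pics/scene0.png pics/sz.png; cp pics/scene0.npz pics/sz.npz
cat > fit.py <<'E'
from h import *; import sys
n=sys.argv[1]; t=np.linspace(0,2*np.pi,60,endpoint=False)
for C,B in(('t',(.561,.0466)),('s',(.5625,.0525))):
    d=np.load(f'pics/{C}{n}.npz'); V=np.linalg.inv(c2w(d)); fx,fy,cx,cy,k=[float(d[x]) for x in('fx','fy','cx','cy','k1')]
    E=cv2.distanceTransform(255-cv2.Canny(cv2.resize(cv2.imread(f'pics/{C}{n}.png',0),None,fx=4,fy=4,interpolation=cv2.INTER_CUBIC),15,45),cv2.DIST_L2,5)
    for nm,r,z in(('rim',.031,.0915),('belly',.029,.0275)):
        best=[]
        for dx in range(-30,31):
            for dy in range(-30,31):
                q=V[:3,:3]@np.array([B[0]+dx/1e3+r*np.cos(t),B[1]+dy/1e3+r*np.sin(t),0*t+z])+V[:3,3:]
                a=np.array([q[0],-q[1]])/-q[2]; a=a*(1+k*(a**2).sum(0))
                u=((a[0]*fx+cx)*4+1.5).round().astype(int);v=((a[1]*fy+cy)*4+1.5).round().astype(int)
                best.append((round(float(np.minimum(E[v,u],8).mean()),2),dx,dy))
        best.sort(); print(C,nm,best[:5])
E
timeout 100 python3 fit.py z; echo now; timeout 100 python3 fit.py 16
```

```text
t rim [(2.77, -17, 17), (2.78, -17, 16), (2.81, -18, 17), (2.84, -18, 16), (3.05, -17, 18)]
t belly [(1.88, -18, 17), (1.89, -20, 18), (1.9, -19, 17), (1.95, -20, 19), (2.05, -19, 18)]
s rim [(1.89, -18, 11), (1.99, -18, 12), (2.0, -19, 11), (2.01, -17, 11), (2.11, -19, 12)]
s belly [(3.16, -14, 30), (3.25, -15, 30), (3.3, -14, 29), (3.37, -15, 29), (3.41, -16, 30)]
now
t rim [(2.25, -1, -1), (2.45, -1, -2), (2.49, 0, -2), (2.51, -1, 0), (2.51, 0, -1)]
t belly [(2.19, 2, 0), (2.44, 2, 1), (2.46, 1, -4), (2.47, 3, 0), (2.54, 2, -1)]
s rim [(3.48, -1, -4), (3.53, -1, -5), (3.57, 0, -5), (3.69, 0, -4), (3.7, -1, -3)]
s belly [(2.24, -5, 13), (2.33, -5, 14), (2.38, -4, 14), (2.44, -6, 13), (2.45, -4, 13)]
```

Backed off, the glass is roughly centred and upright, with top rim (−1,−1) and belly (+2,0) mm. That isn't precise enough to confirm it's flat. I'll work out where to put the wrist camera for a close look.

```bash
python3 - <<'E'
from h import *
d=np.load('pics/w1.npz'); print(d['tool_from_camera'].round(3),d['fx'],d['k1'])
s=manip.read_state(); print(s['t'],s['q'].round(2),s['position'])
from scipy.spatial.transform import Rotation as R
r=np.array(s['ee_rot']);Rm=R.from_quat(r[[1,2,3,0]]).as_matrix()
T=Rm@d['tool_from_camera'][:3,:3]; print('look',-T[:,2],'off',Rm@d['tool_from_camera'][:3,3])
E
```

```text
[[ 0.001  0.972  0.237  0.067]
 [ 1.    -0.001 -0.001  0.001]
 [-0.001  0.237 -0.972  0.019]
 [ 0.     0.     0.     1.   ]] 301.21260726143646 -0.06611742185652636
11.9 [-0.58  0.52  0.29  2.12 -0.28  0.53  0.73] [0.47252009 0.13277519 0.21290566]
look [ 0.17434247 -0.1610452  -0.97142635] off [-0.0486751   0.04624028 -0.01941228]
```

Emit:
{"op": "apply_moves", "data": {
  "increments": [
    {"tx": 0,"ty": 0,"tz": 40,"twist": 0},
    {"tx": 0,"ty": 0,"tz": 40,"twist": 0},
    {"tx": 0,"ty": 0,"tz": 40,"twist": 0},
    {"tx": 23,"ty": -21.7,"tz": 0,"twist": 0},
    {"tx": 23,"ty": -21.7,"tz": 0,"twist": 0},
    {"tx": 23,"ty": -21.7,"tz": 0,"twist": 0},
    {"tx": 23,"ty": -21.7,"tz": 0,"twist": 0},
    {"tx": 23,"ty": -21.7,"tz": 0,"twist": 0},
    {"tx": 23,"ty": -21.7,"tz": 0,"twist": 0},
    {"tx": 0,"ty": 0,"tz": 0,"twist": 0}
  ]
}}

```text
t: 12.73
position: [0.6136, -0.0042, 0.3331]
ee_rot: [0.003, 0.371, 0.929, -0.001]
contact_force: [-0.2, 0.0, -0.2]
gripper_width: 0.0259
gripper_force: 0.0
```

Emit:
{"op": "apply_moves", "data": {
  "increments": [
    {"tx": 0,"ty": 0,"tz": 0,"twist": 0},
    {"tx": 0,"ty": 0,"tz": 0,"twist": 0},
    {"tx": 0,"ty": 0,"tz": 0,"twist": 0}
  ]
}}

```text
t: 12.98
position: [0.6099, 0.0031, 0.3324]
ee_rot: [-0.001, 0.367, 0.93, 0.0]
contact_force: [-0.3, 0.4, -0.5]
gripper_width: 0.0261
gripper_force: 0.0
```

```bash
cat > wf.py <<'E'
from h import *; import sys
n=sys.argv[1]; snap('wrist',n); t=np.linspace(0,2*np.pi,90,endpoint=False)
d=np.load(f'pics/{n}.npz'); V=np.linalg.inv(c2w(d)); fx,fy,cx,cy,k=[float(d[x]) for x in('fx','fy','cx','cy','k1')]
print(d['pos'],'cam',c2w(d)[:3,3])
E=cv2.distanceTransform(255-cv2.Canny(cv2.resize(cv2.imread(f'pics/{n}.png',0),None,fx=4,fy=4,interpolation=cv2.INTER_CUBIC),12,36),cv2.DIST_L2,5)
B=(.561,.0486)
for nm,r,z in(('saucer',.0605,.0155),('well',.024,.0078),('rim',.031,.0915),('belly',.029,.0275),('foot',.017,.0055)):
    best=[]
    for dx in np.arange(-10,10.1,.5):
        for dy in np.arange(-10,10.1,.5):
            q=V[:3,:3]@np.array([B[0]+dx/1e3+r*np.cos(t),B[1]+dy/1e3+r*np.sin(t),0*t+z])+V[:3,3:]
            a=np.array([q[0],-q[1]])/-q[2]; a=a*(1+k*(a**2).sum(0))
            u=((a[0]*fx+cx)*4+1.5).round().astype(int);v=((a[1]*fy+cy)*4+1.5).round().astype(int)
            ok=(u>=0)&(v>=0)&(u<E.shape[1])&(v<E.shape[0])
            best.append((round(float(np.minimum(E[v[ok],u[ok]],10).mean()),2),dx,dy))
    best.sort(); print(nm,int(ok.sum()),[tuple(map(float,b)) for b in best[:4]])
E
timeout 200 python3 wf.py w2
```

```text
[0.60988815 0.00312385 0.33244465] cam [0.56068761 0.04905593 0.31314011]
saucer 90 [(0.66, -0.5, -0.5), (1.09, -1.0, -0.5), (1.2, -0.5, 0.0), (1.24, -0.5, -1.0)]
well 90 [(2.1, -1.0, -2.0), (2.12, -1.5, -2.5), (2.14, -1.5, -1.0), (2.16, -1.0, -1.5)]
rim 90 [(3.21, -2.0, -3.5), (3.3, -1.5, -4.0), (3.34, -2.5, -3.5), (3.35, -1.5, -3.5)]
belly 90 [(2.39, 5.0, -8.0), (2.44, 5.0, -8.5), (2.46, 5.0, -7.5), (2.47, 5.5, -8.0)]
foot 90 [(5.57, 8.0, 9.5), (5.6, 7.5, 10.0), (5.62, 7.0, 10.0), (5.63, -10.0, 7.5)]
```

```bash
cat > rc.py <<'E'
from h import *; import sys
n=sys.argv[1]
d=np.load(f'pics/{n}.npz'); M=c2w(d); V=M[:3,:3].T; fx,fy,cx,cy,k=[float(d[x]) for x in('fx','fy','cx','cy','k1')]
f=1200; S=560; j,i=np.meshgrid(np.arange(S),np.arange(S))
# virtual camera straight down: right=-y, down=-x
R=np.stack([-(i-S/2)/f,-(j-S/2)/f,-np.ones((S,S))]).reshape(3,-1)
q=V@R; a=np.array([q[0],-q[1]])/-q[2]; a=a*(1+k*(a**2).sum(0))
im=cv2.imread(f'pics/{n}.png',0)
o=cv2.remap(im,(a[0]*fx+cx).reshape(S,S).astype(np.float32),(a[1]*fy+cy).reshape(S,S).astype(np.float32),cv2.INTER_CUBIC)
cv2.imwrite(f'pics/{n}r.png',o)
g=cv2.GaussianBlur(o.astype(np.float32),(0,0),2.5); gx=cv2.Sobel(g,cv2.CV_32F,1,0)/8; gy=cv2.Sobel(g,cv2.CV_32F,0,1)/8
mag=np.hypot(gx,gy)+1.5; nx,ny=gx/mag,gy/mag
t=np.linspace(0,2*np.pi,120,endpoint=False); c,s=np.cos(t),np.sin(t); out=[]
cam=M[:3,3]
for r in range(50,260,3):
    b=[]
    for X in range(S//2-40,S//2+41,2):
        for Y in range(S//2-40,S//2+41,2):
            u=(X+r*c).round().astype(int).clip(0,S-1);v=(Y+r*s).round().astype(int).clip(0,S-1)
            b.append((np.abs(nx[v,u]*c+ny[v,u]*s).mean(),X,Y))
    out.append((r,)+max(b))
out=np.array(out)
for m in range(1,len(out)-1):
    if out[m,1]>=out[m-1,1] and out[m,1]>=out[m+1,1]:
        r,sc,X,Y=out[m]; l=[]
        for nm,rr,z in(('sauc',.0605,.0155),('well',.024,.0078),('rim',.031,.0915),('rimin',.029,.0915),('belly',.029,.0275),('foot',.017,.0055)):
            if abs(r-f*rr/(cam[2]-z))<8: l.append((nm,[round(float(w),1) for w in((cam[0]-(Y-S/2)/f*(cam[2]-z))*1e3,(cam[1]-(X-S/2)/f*(cam[2]-z))*1e3)]))
        print(int(r),round(sc,2),int(X),int(Y),l)
print(cam)
E
timeout 300 python3 rc.py w2
```

```text
56 0.29 240 240 []
89 0.6 284 282 [('well', [560.2, 48.0])]
95 0.57 292 286 [('well', [559.2, 46.0])]
107 0.52 282 278 []
119 0.51 290 284 [('belly', [559.7, 46.7])]
131 0.49 314 254 []
149 0.53 316 300 []
158 0.77 294 286 [('rimin', [559.6, 46.5])]
164 0.69 300 286 [('rim', [559.6, 45.4]), ('rimin', [559.6, 45.4])]
182 0.39 312 266 []
206 0.41 268 242 []
218 0.37 256 250 []
233 0.36 240 244 []
242 0.59 284 282 [('sauc', [560.2, 48.1])]
[0.56068761 0.04905593 0.31314011]
```

The rectified wrist view puts the saucer at (560.2, 48.1) mm, the belly at (559.7, 46.7) and the rim at (559.6, ~46). The glass is about 1.5 to 2 mm off centre and rim and belly are concentric to within about 0.7 mm, a tilt under 1°. If it were still perched on the step, the rim would lean at least 4 mm. It is flat in the well and the hand is clear, so I'm handing in.

```bash
python3 -c "
from station import manip
print(manip.finish_job())"
```

```text
the job is handed in; nothing more can be done
None
```

I nudged the glass into its well and handed the job in at about 13 s; no verdict came back. By my last wrist-camera measurement it stands about 2 mm off centre and flat to within about 1°, its saucer did not visibly move, the hand was clear, and the other glass, its saucer and the spoons were never approached.

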